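Shut and latch the sample incubator

ROBOT

A 7-joint arm with a two-finger parallel gripper is mounted at the origin on the work surface. World frame = base frame: x ahead of the robot, y to its left, z up, the work surface at z = 0. Lengths are in m, angles in rad, forces in N, time in s.
With the tool pointing down it reaches from about 0.4 to 0.85 m from the base axis. Payload 10.4 kg.
Tool frame: the origin (TCP) lies between the finger pads; the fingertips stand ahead of it and the grasp point (between the pads) lies 3 mm ahead of it (r.tips_ahead is the z of the fingertips in the tool frame, in m); z points along the fingers, y is the line along which they close (so a half turn about z gives the same grasp; the last joint's range is limited). The gripper opens to 87 mm and grips with 3 to 60 N. Pads are 19 mm wide; open, the fingers measure 117 mm over their backs; the gripper's body (75 mm by 190 mm) begins 51 mm behind the grasp point.
Start: joints at [1.306, 0.332, -0.065, 1.46, 0.022, 1.35, -0.088], TCP at [0.15, -0.607, 0.245] pointing down, gripper open.
Joint ranges: [-2.6, 2.6], [-0.5, 2.12], [-1.47, 1.34], [0.16, 2.42], [-1.27, 4.41], [0.06, 2.06], [-2.6, 2.6]. Speed limits (rad/s): [2.22, 2.22, 2.79, 2.79, 3.14, 3.14, 3.14].

INTERFACE

Orientations are given as a unit quaternion [x, y, z, w].
In Python, from bench import telemetry, camera, get_calibration, r gives the robot as it stands.
- The arm moves only by the tool drive_tool, never from a script. Its argument "series" is one flat list of numbers, 7 for each row, row after row: the turn, a rotation vector about the tool's x, y, z in units of 5 degrees (1.0 is 5 degrees), then the shift along the tool's x, y, z in units of 40 mm (1.0 is 40 mm), then the opening, from -1 (shut) to 1 (fully open). A call has 1 to 10 rows; each row is the pose to reach, as a shift and turn from the pose commanded when the call began, along the tool's axes at that moment; what a row does not reach only later rows make up. A row lasts 1/12 s, in which the tool goes at most 41.7 mm and 7.16 degrees, less where a joint would pass 70% of its speed; a pose out of reach is approached as far as the arm can. A call with a gripper value outside its range is refused whole. The fingers move at their own pace and stop on an object; "grip_force" is the grip in N (left out, the last holds). Time passes only in rows, so rows that repeat a pose let the fingers close. It gives the time, the measured TCP pose, the force, the opening and the grip force at its end, in the units of the state.
- telemetry.read_state(): the state, without advancing time (a new reading comes with each control period).
- camera(name): name is "scene" or "top" or "wrist"; returns the picture (400x640x3 uint8, red, green, blue); there is no depth.
- get_calibration(name): a dict with "fovy" (degrees; the focal length in pixels is half the picture's height over the tangent of half this angle, whatever the lens; pixels are square), "cx", "cy" (the principal point, pixels), "dist" ([k1, k2, p1, p2, k3] as OpenCV has them; the pictures are not rectified), "xyz" and "rotation" of the camera in the world. Camera axes: x right, y up, looking along -z (the intrinsics and any distortion apply to the point x, -y, -z); pixel columns grow to the right and rows downward; lengths in m; the calibration is good to about 2 mm. A picture is of the moment at which its call begins: read the wrist's pose just before it. get_calibration takes no time and is no camera call; for the wrist camera it gives the pose at the moment of the call.
- r.close_job(): hands the job in; it is judged then, once.
The state is a dict: "time": time; "joint_positions": joint angles; "joint_vel": joint speeds; "joint_torque": joint torques, N m; "ee_pos": TCP position; "eef_rot": TCP orientation; "ft_force": force on the tool from outside, world axes, zero at the start; "torque": the same for the moment, N m; "width": finger opening in m; "grip_force": force on a finger pad.
Only numpy, scipy, OpenCV 4.12 (cv2) and the standard library are available. Lean on these libraries where they do the work, as an engineer would, in place of code of your own. Each camera call takes 0.05 s, during which the arm holds its last target. There are 200 camera calls.

TASK

The tubes are loaded, so shut the incubator: push its lid down onto the seal, hook the draw latch's wire loop over both claws of the keeper on the lid, then press the lever down over centre until it lies fully home on its base plate. Work gently by feel: do not jam the loop into the keeper and do not lean hard on the lid or on the latch. Leave the things standing around it where they are.

Things in the scene. Friction and masses are not known exactly. Their poses are not given: they have to be found in the camera images.
- incubator: white benchtop sample incubator, 376 mm long, 260 wide, fixed; front wall 75 mm high, then a front panel rising at 20 degrees to the deck at 135 mm. Origin on the bench below the latch; x from its front to its rear, y to its left, z up. Its front looks to the robot's right or half towards the robot
- latch_plate: steel base plate of the draw latch on the sloping panel, 60 x 44 x 3 mm. Origin on the panel's surface (x 0, z 107.6 mm in the incubator's frame); x straight up the slope, y along the pivots, z square off the slope. The lever's pivot axis lies along y at z = 24 mm. Two rubber pads on it receive the lever
- lid (a joint): white lid with a clear window, 0.4 kg, hinged at the rear (axis at incubator x 268, z 141 mm), rad. 0: drawn home by the latch; about 0.03: resting on its seal; more: open. A stiff hinge keeps it where it is left (1 to 5 N at the front rail moves it down). The rubber seal under the front rail gives 5 to 6 mm, 9 N per mm
- lid_panel: the lid's panel with the keeper on it, 240 mm wide; origin on the hinge axis, axes as the incubator's when the lid is shut
- lid_front (a point): the place to push the lid: top face of its solid front rail (46 mm deep, 240 wide), centred, 20 mm behind its front edge. With the lid home it is at x 95, z 145 mm in the incubator's frame
- keeper_mark (a point): nominal seat of the loop's bar axis in the keeper, midway between its claws, fixed to the lid; x up the slope, y along the bar, z off the slope. With the lid home it is at x 46, z 27 mm in latch_plate's frame. The claws are clamped in slots by hand: they stand up to 6.5 mm higher or lower (z) than this point says; their x and y are right
- keeper_foot (a point): the keeper's foot on the lid's flange: flange face, 17 mm below the mark, bare between the claws' feet. Two claws 8 mm wide at y = +-23 mm, feet 30 mm apart. In each, from the true seat: stop face at x -4; jaw top z -4, out to x +16; nose above, underside z 6 to 7, tip at x +5.5, top z 13. The bar goes over the noses, down on the jaws at x 10 to 16, back under the noses to x 0
- loop: wire loop of the latch, a U of 6 mm steel wire 70 mm wide, 60 mm long, swinging on a pin in the lever. Origin: middle of that pin; the bar lies 60 mm out along the loop's -x. It starts folded back along the lever, 0.3 to 0.6 rad above it, and swings from there over to the keeper; the pin is stiff enough (0.015 N m) that the loop stays where it is left
- loop_bar (a point): middle of the loop's straight cross bar, 8 mm round, 64 mm long: pinch it here, fingers closing across it (a 22 mm finger fits between the claws). At the start it stands out beyond the lever's tip and 15 mm or more above the lever's line. The bar turns in the grip and may creep along the pads as it does. It reaches up to 72 mm from the lever's pivot axis
- lever (a joint): latch lever, rad. 0: home, lying down the slope on the pads; grows as the tip rises, to 2.4. Stays where left (0.04 N m). Loop pin 14 mm from the pivot: carrying the loop to the keeper lifts the lever to 1.0 to 2.0. Hooked, it goes tight at about 1.0, needs up to 0.45 N m (8 to 14 N near the tip, most at 0.4 to 0.9), passes centre at 0.1 to 0.3, then pulls itself down
- lever_tip (a point): on the lever's top face, the face to press: centred, 40 mm from the pivot. The lever is a steel channel 30 mm wide reaching 44 mm from the pivot, its top face 5 mm above the pivot axis when home
- tube_rack: grey tube rack with capped tubes, 200 x 68 x 80 mm high, in front of the incubator; bystander, origin under its centre
- marker: marker pen, 136 mm, lying in front of the incubator; bystander, origin under its centre
- tip_box: blue pipette-tip box with clear lid, 126 x 89 x 75 mm; bystander, origin under its centre
- plates: stack of four white microplates, 128 x 86 x 58 mm; bystander, origin under its centre
- tub: white tub with green lid, 92 mm across, 120 high; bystander, origin under its centre

How it is judged:
On the way, in this order (a step that is already met when the one before it is completed fails the run):
1. the lid rests on its seal (lid joint below 0.036) (value of joint lid below 0.036 rad), for 0.2 s.
2. with the lever still raised (above 0.6), the loop's bar lies in the keeper's claws, under their noses (x of loop_bar in the frame of keeper_mark between -0.004 and 0.006 m and z of loop_bar in the frame of keeper_mark between -0.009 and 0.0105 m and value of joint lever above 0.6 rad), for 0.2 s.
At the end, for the whole second after the job is handed in: the lever lies home on its plate (joint below 0.06 rad) at rest, the loop's bar is in the keeper's claws (within 6 mm of its seat up the slope), and the lid is drawn down on its seal (joint below 0.014 rad) (x of loop_bar in the frame of keeper_mark between -0.004 and 0.006 m and z of loop_bar in the frame of keeper_mark between -0.009 and 0.0105 m and value of joint lever below 0.06 rad and value of joint lid below 0.014 rad and velocity of joint each of lever, lid below 0.05 rad/s); the robot touches nothing.
It fails at once if the loop is rammed on the keeper: more than 12 N between them while the lever is still up (above 1.15 rad) (value of joint lever above 1.15 rad and contact force between loop and lid_panel above 12 N).
It fails at once if the lid or its keeper is pressed by the fingers with more than 25 N (contact force between lid_panel and the fingers above 25 N).
It fails at once if the lever is leaned on: more than 30 N on the latch's base plate (contact force between latch_plate and anything else above 30 N).
It fails at once if the tube rack, marker, tip box, plates or tub is moved by more than 30 mm (distance of any of tube_rack, marker, tip_box, plates, tub from where it was at the start of the episode above 0.03 m).
It also fails if it takes over 67 s, if anything falls off the work surface, if the arm or the gripper's body presses on something with over 40 N, if the wrist force passes 120 N, or if a joint passes its speed limit or range.

## Working session

There is one attempt and no reset: what is moved stays moved. The work goes in short steps, Python scripts to look and compute and a tool call to move; the robot and the scene stay as the last step left them, time stands still between calls to the robot, and variables do not carry over. Pictures are saved under pics/ and viewed, at most 10 in all, crops included, and the job is handed in when it is done.

Besides the shell and the picture viewer there is one more tool, called after ">>>" as name(argument=value, ...), one argument or row to a line, values as JSON. drive_tool: Moves the arm, as the interface text tells. Its arguments: {"type":"object","properties":{"series":{"type":"array"},"grip_force":{"type":"number"}},"required":["series"]}

```bash
mkdir -p pics; ls; cat > h.py <<'E'
import numpy as np, cv2
from scipy.spatial.transform import Rotation as R
from bench import telemetry, camera, get_calibration, r
def K(c,h=400):
    f=h/2/np.tan(np.radians(c["fovy"])/2); return np.array([[f,0,c["cx"]],[0,f,c["cy"]],[0,0,1.]])
def rot(c):
    a=np.array(c["rotation"],float)
    return a if a.shape==(3,3) else (R.from_quat(a).as_matrix() if a.size==4 else a.reshape(3,3))
def ray(c,uv):
    p=cv2.undistortPoints(np.array([[uv]],float),K(c),np.array(c["dist"],float))[0,0]
    d=rot(c)@np.array([p[0],-p[1],-1]); return np.array(c["xyz"],float),d/np.linalg.norm(d)
def onz(c,uv,z):
    o,d=ray(c,uv); return o+d*(z-o[2])/d[2]
def tri(*rs):
    A=sum(np.eye(3)-np.outer(d,d) for o,d in rs); b=sum((np.eye(3)-np.outer(d,d))@o for o,d in rs)
    p=np.linalg.solve(A,b); return p,[np.linalg.norm((np.eye(3)-np.outer(d,d))@(p-o)) for o,d in rs]
def proj(c,P):
    q=(np.atleast_2d(P)-np.array(c["xyz"]))@rot(c)*[1,-1,-1]
    return cv2.projectPoints(q,np.zeros(3),np.zeros(3),K(c),np.array(c["dist"],float))[0][:,0]
def shot(n,fn):
    c=get_calibration(n); im=camera(n); cv2.imwrite(fn,im[:,:,::-1]); return c,im
E
python3 - <<'E'
from h import *
for n in("scene","top","wrist"):
    c,im=shot(n,f"pics/{n}0.png"); print(n,c)
a=cv2.imread("pics/scene0.png");b=cv2.imread("pics/top0.png")
s=telemetry.read_state();print(s,r.tips_ahead)
E
```

```text
pics
scene {'fovy': 50.829135812450374, 'cx': 318.4973243135867, 'cy': 198.42479853846532, 'dist': array([0.02571507, 0.        , 0.        , 0.        , 0.        ]), 'xyz': array([ 1.03983413, -0.75627913,  0.72553585]), 'rotation': array([0.47299356, 0.12368638, 0.21958175, 0.8442527 ])}
top {'fovy': 47.58115091666731, 'cx': 314.34876609103276, 'cy': 199.26265728063532, 'dist': array([-0.13345077,  0.        ,  0.        ,  0.        ,  0.        ]), 'xyz': array([0.42046689, 0.1137701 , 1.23637351]), 'rotation': array([ 0.0513329 , -0.04586627, -0.69758774,  0.7131848 ])}
wrist {'fovy': 65.47685969631154, 'cx': 320.52069426033444, 'cy': 201.29392936301946, 'dist': array([0.00384318, 0.        , 0.        , 0.        , 0.        ]), 'xyz': array([ 0.21796557, -0.58929183,  0.38362176]), 'rotation': array([-0.10278686,  0.08150837, -0.6115789 ,  0.78023234])}
{'time': 0.15, 'joint_positions': array([ 1.30642637,  0.33274952, -0.06472115,  1.46070956,  0.02158729,
        1.34989057, -0.08849164]), 'joint_vel': array([ 0.00117873, -0.00090487, -0.00015983, -0.00312431,  0.00011101,
        0.00270027,  0.00027912]), 'joint_torque': array([ 6.23731466e-04, -6.23631763e+01,  2.47367774e-02, -3.90141177e+01,
       -6.11918396e-02,  3.72847833e-02,  8.99241786e-05]), 'ee_pos': array([ 0.14959611, -0.60657343,  0.24394103]), 'eef_rot': array([ 9.92699653e-01,  1.20611431e-01, -7.59828645e-05, -5.25741493e-04]), 'ft_force': array([ 0.18455591,  0.70042869, -0.2816289 ]), 'torque': array([-0.01380751, -0.02188543, -0.00541017]), 'grip_force': 0.0, 'width': 0.08715152159605748} 0.022
```

View pics/scene0.png

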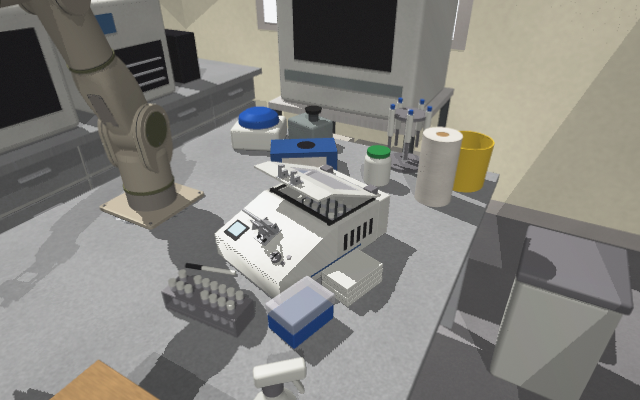

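View pics/top0.png

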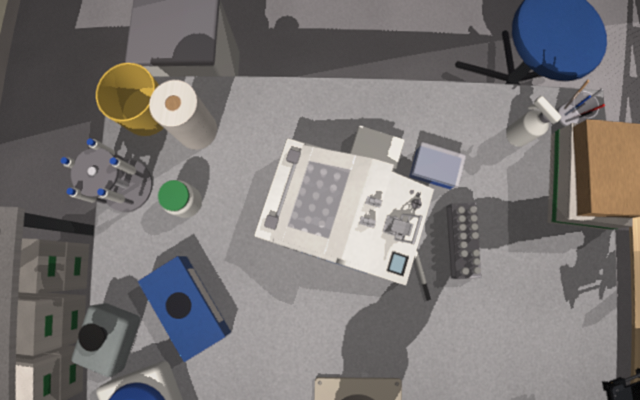

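```bash
python3 - <<'E'
import cv2
b=cv2.imread("pics/top0.png")[130:295,245:445]; cv2.imwrite("pics/c1.png",cv2.resize(b,None,fx=3.6,fy=3.6,interpolation=cv2.INTER_CUBIC))
b=cv2.imread("pics/scene0.png")[155:300,205:400]; cv2.imwrite("pics/c2.png",cv2.resize(b,None,fx=4,fy=4,interpolation=cv2.INTER_CUBIC))
E
```

```text
(no output)
```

View pics/c1.png

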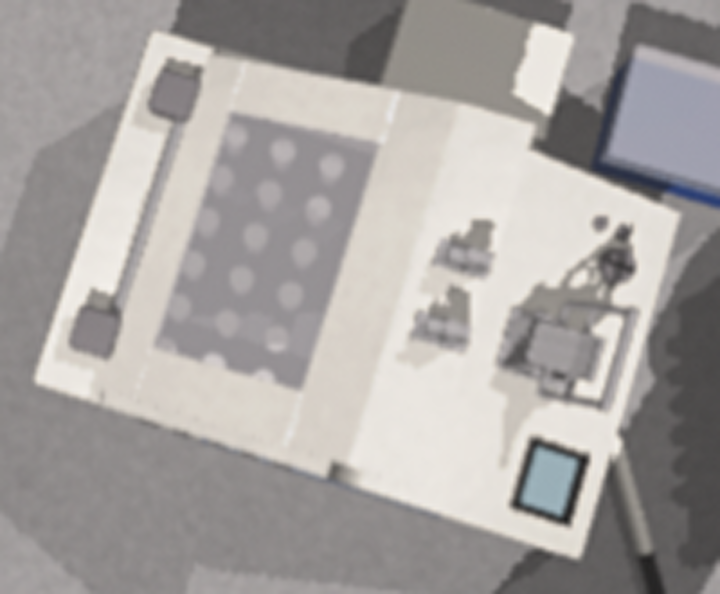

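View pics/c2.png

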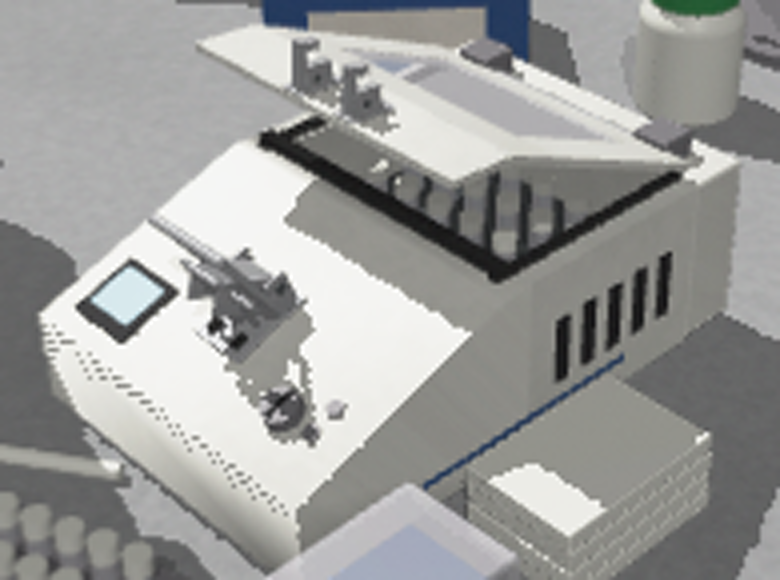

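```bash
cat >> h.py <<'E'
def Tinc(p):  # x,y,yaw
    T=np.eye(4);T[:3,:3]=R.from_euler('z',p[2]).as_matrix();T[:2,3]=p[:2];return T
def Tplate(p):
    L=np.eye(4);L[:3,:3]=R.from_euler('y',-np.radians(20)).as_matrix();L[2,3]=.1076;return Tinc(p)@L
def ap(T,P): return np.atleast_2d(P)@T[:3,:3].T+T[:3,3]
def Tkeep(p,lid): # keeper_mark frame in world for lid angle (opening raises the front: rotation about +y)
    H=np.eye(4);H[:3,3]=[.268,0,.141];Q=np.eye(4);Q[:3,:3]=R.from_euler('y',lid).as_matrix()
    M=np.eye(4);M[:3,3]=[.046,0,.027]
    return Tinc(p)@H@Q@np.linalg.inv(H)@np.linalg.inv(Tinc(p))@Tplate(p)@M
E
python3 - <<'E'
from h import *
from scipy.optimize import least_squares
ct=get_calibration("top");cs=get_calibration("scene")
tp=lambda u,v:(245+u/3.6-.4,130+v/3.6-.4); sp=lambda u,v:(205+u/4-.4,155+v/4-.4)
obsT=[((580,557),(-.0896,.13,.075)),((680,213),(-.0896,-.13,.075)),((152,32),(.2864,-.13,.135)),((37,382),(.2864,.13,.135))]
obsS=[((300,508),(-.0896,-.13,.075)),((470,330),(.0753,-.13,.135)),((738,160),(.2864,-.13,.135))]
def f(p):
    return np.r_[(proj(ct,ap(Tinc(p),[o[1] for o in obsT]))-[tp(*o[0]) for o in obsT]).ravel(),(proj(cs,ap(Tinc(p),[o[1] for o in obsS]))-[sp(*o[0]) for o in obsS]).ravel()]
s=least_squares(f,[.55,0,1.3],loss='soft_l1');print(s.x,f(s.x).round(1))
p=s.x
# lid front edge corner: scene crop corner (458,182) right front (y=-.12), top crop lid front corner
H=lambda q,P: ap(Tinc(p),np.array([.268,0,.141])+R.from_euler('y',q).apply(np.atleast_2d(P)-[.268,0,.141]))
for q in np.arange(.1,.6,.05):
    e=H(q,[[.075,-.12,.145],[.075,.12,.145]]); print(round(q,2),((proj(cs,e)-[205-.4,155-.4])*4).round(),((proj(ct,e)-[245-.4,130-.4])*3.6).round())
# loop bar
b,e=tri(ray(ct,tp(620,355)),ray(cs,sp(178,225)));print("bar?",b,e,ap(np.linalg.inv(Tplate(p)),b))
print(ap(np.linalg.inv(Tinc(p)),[0,0,0]))
E
```

```text
[ 0.51883591 -0.05789017  1.27452078] [-2.7 -0.2 -1.7 -0.6  7.3 -0.5  5.2  1.  -0.4 -0.3  9.3 -7.6 -2.6  3.1]
0.1 [[497. 252.]
 [248. 110.]] [[468. 127.]
 [359. 469.]]
0.15 [[499. 237.]
 [249.  97.]] [[468. 123.]
 [358. 469.]]
0.2 [[501. 223.]
 [250.  84.]] [[467. 119.]
 [356. 468.]]
0.25 [[504. 208.]
 [252.  70.]] [[465. 115.]
 [353. 466.]]
0.3 [[508. 193.]
 [254.  57.]] [[463. 111.]
 [350. 465.]]
0.35 [[512. 178.]
 [257.  43.]] [[460. 106.]
 [346. 463.]]
0.4 [[517. 162.]
 [261.  29.]] [[456. 101.]
 [341. 461.]]
0.45 [[522. 147.]
 [265.  16.]] [[451.  96.]
 [335. 459.]]
0.5 [[528. 132.]
 [270.   2.]] [[446.  90.]
 [328. 456.]]
0.55 [[534. 116.]
 [275. -11.]] [[439.  85.]
 [321. 454.]]
bar? [ 0.50048758 -0.11762833  0.18975096] [np.float64(0.002654179477334416), np.float64(0.0026541794773345504)] [[-0.03062634  0.00010775  0.0985703 ]]
[[-0.09611144  0.51313212  0.        ]]
```

```bash
python3 - <<'E'
from h import *
from scipy.optimize import least_squares
ct=get_calibration("top");cs=get_calibration("scene")
tp=lambda u,v:(245+u/3.6-.4,130+v/3.6-.4); sp=lambda u,v:(205+u/4-.4,155+v/4-.4)
F=lambda xr,xf:([((580,557),(xf,.13,.075)),((680,213),(xf,-.13,.075)),((152,32),(xr,-.13,.135)),((37,382),(xr,.13,.135)),],
 [((300,508),(xf,-.13,.075)),((738,160),(xr,-.13,.135)),((42,312),(xf,.13,.075))])
def f(p):
    T,S=F(p[3],-.0896)
    return np.r_[(proj(ct,ap(Tinc(p),[o[1] for o in T]))-[tp(*o[0]) for o in T]).ravel(),(proj(cs,ap(Tinc(p),[o[1] for o in S]))-[sp(*o[0]) for o in S]).ravel()]
s=least_squares(f,[.55,0,1.3,.28],loss='soft_l1');print(s.x,f(s.x).round(1));p=s.x
print(((proj(ct,ap(Tinc(p),[[.0753,-.13,.135],[.0753,.13,.135],[0,0,.1106]]))-[244.6,129.6])*3.6).round(), ((proj(cs,ap(Tinc(p),[[.0753,-.13,.135],[.0753,.13,.135],[0,0,.1106]]))-[204.6,154.6])*4).round())
c2=R.from_euler('y',0).as_matrix()
for q in np.arange(.1,.5,.05):
    e=ap(Tinc(p),np.array([.268,0,.141])+R.from_euler('y',q).apply(np.array([[.075,-.12,.145],[.075,.12,.145]])-[.268,0,.141])); print(round(q,2),((proj(cs,e)-[205-.4,155-.4])*4).round(),((proj(ct,e)-[245-.4,130-.4])*3.6).round())
    k=ap(Tkeep(p,q),[[0,.023,13e-3],[0,-.023,.013]]); print('  claws',((proj(cs,k)-[205-.4,155-.4])*4).round(),((proj(ct,k)-[245-.4,130-.4])*3.6).round())
for a,b in [((620,355),(178,225)),((604,403),(155,218)),((632,310),(215,262)),]:
    b,e=tri(ray(ct,tp(*a)),ray(cs,sp(*b)));print("bar?",b,e[0],ap(np.linalg.inv(Tplate(p)),b))
E
```

```text
[ 0.51782748 -0.06136978  1.28931727  0.3050896 ] [-0.4 -0.  -1.  -0.9  0.4 -0.9 -0.5  1.  -0.6  0.3  0.   0.3 -0.6  0.4]
[[470. 125.]
 [361. 488.]
 [517. 340.]] [[504. 300.]
 [233. 144.]
 [270. 295.]]
0.1 [[494. 252.]
 [241. 112.]] [[470. 129.]
 [366. 474.]]
  claws [[281. 162.]
 [329. 189.]] [[477. 349.]
 [496. 282.]]
0.15 [[495. 238.]
 [241.  99.]] [[470. 126.]
 [365. 473.]]
  claws [[283. 144.]
 [332. 171.]] [[475. 347.]
 [495. 279.]]
0.2 [[498. 223.]
 [243.  86.]] [[469. 122.]
 [363. 472.]]
  claws [[286. 126.]
 [335. 153.]] [[473. 344.]
 [493. 275.]]
0.25 [[501. 208.]
 [244.  72.]] [[467. 118.]
 [361. 471.]]
  claws [[289. 108.]
 [339. 134.]] [[470. 341.]
 [490. 271.]]
0.3 [[504. 193.]
 [247.  59.]] [[465. 113.]
 [357. 469.]]
  claws [[293.  90.]
 [343. 116.]] [[466. 337.]
 [486. 267.]]
0.35 [[508. 178.]
 [250.  45.]] [[462. 109.]
 [353. 468.]]
  claws [[299.  71.]
 [348.  97.]] [[460. 333.]
 [482. 262.]]
0.4 [[513. 163.]
 [253.  31.]] [[458. 104.]
 [348. 466.]]
  claws [[304.  53.]
 [354.  78.]] [[454. 329.]
 [476. 257.]]
0.45 [[518. 147.]
 [257.  18.]] [[453.  99.]
 [342. 464.]]
  claws [[311.  34.]
 [361.  59.]] [[447. 325.]
 [469. 252.]]
bar? [ 0.50048758 -0.11762833  0.18975096] 0.002654179477334416 [[-0.02721411  0.00103018  0.09732835]]
bar? [ 0.47176706 -0.10765693  0.17985553] 0.00022177097525432292 [[-0.02909401  0.03139024  0.08748208]]
bar? [ 0.53169285 -0.12723409  0.17984475] 0.001605847267965704 [[-0.03112811 -0.03161528  0.08821096]]
```

```bash
cat >> h.py <<'E'
P=np.array([0.51782748,-0.06136978,1.28931727])
RG=Tplate(P)[:3,:3]@np.diag([-1,-1,1.])[:, [1,0,2]]@np.diag([1,1,-1])
RV=Tinc(P)[:3,:3]@np.diag([-1,-1,1.])[:, [1,0,2]]@np.diag([1,1,-1])
def go(tip,Rt,tz=.022,frame=None):
    """series numbers to bring tool point (0,0,tz) to tip"""
    s=telemetry.read_state(); R0=R.from_quat(s["eef_rot"]); p0=s["ee_pos"]
    if frame is not None: tip=ap(frame,tip)[0]
    p=np.array(tip)-Rt@[0,0,tz]
    tr=(R0.inv()*R.from_matrix(Rt)).as_rotvec()/np.radians(5); sh=R0.inv().apply(p-p0)/.04
    print("turn",tr.round(2),"shift",sh.round(3)); return tr,sh
E
python3 - <<'E'
from h import *
print(np.linalg.det(RG),RV.round(2))
go([.100,0,.31],RV,frame=Tinc(P))
E
```

```text
0.9999999999999994 [[ 0.96 -0.28  0.  ]
 [-0.28 -0.96  0.  ]
 [ 0.    0.   -1.  ]]
turn [-0.01  0.    6.  ] shift [ 13.451 -13.197  -2.188]
```

>>> drive_tool(
  series=[0,0,2,0,0,-2.2,-1,0,0,6,2,-2,-2.2,-1,0,0,6,13.45,-13.2,-2.2,-1,0,0,6,13.45,-13.2,-2.2,-1,0,0,6,13.45,-13.2,-2.2,-1,0,0,6,13.45,-13.2,-2.2,-1,0,0,6,13.45,-13.2,-2.2,-1,0,0,6,13.45,-13.2,-2.2,-1,0,0,6,13.45,-13.2,-2.2,-1,0,0,6,13.45,-13.2,-2.2,-1],
)

```text
time: 0.98
ee_pos: [0.3447, -0.2894, 0.3163]
eef_rot: [0.99, -0.14, 0.0, 0.0]
ft_force: [0.6, -0.3, 0.6]
width: 0.0278
grip_force: 0.0
```

```bash
python3 - <<'E'
from h import *
go([.100,0,.31],RV,frame=Tinc(P))
print(telemetry.read_state()["joint_positions"])
E
```

```text
turn [ 0.01 -0.   -0.  ] shift [ 2.571 -9.178 -0.398]
[ 0.92440517 -0.07310704 -0.30742022  1.76321663 -0.02179405  1.44784187
 -1.23218672]
```

>>> drive_tool(
  series=[0,0,0,2.57,-9.18,-0.4,-1,0,0,0,2.57,-9.18,-0.4,-1,0,0,0,2.57,-9.18,-0.4,-1,0,0,0,2.57,-9.18,-0.4,-1,0,0,0,2.57,-9.18,-0.4,-1,0,0,0,2.57,-9.18,-0.4,-1,0,0,0,2.57,-9.18,-0.4,-1,0,0,0,2.57,-9.18,-0.4,-1,0,0,0,2.57,-9.18,-0.4,-1,0,0,0,2.57,-9.18,-0.4,-1],
)

```text
time: 1.82
ee_pos: [0.5464, 0.0399, 0.3319]
eef_rot: [0.991, -0.137, -0.0, -0.002]
ft_force: [-0.5, 1.3, -0.8]
width: 0.0004
grip_force: 0.0
```

```bash
python3 - <<'E'
from h import *
go([.100,0,.24],RV,frame=Tinc(P))
c,im=shot("wrist","pics/w1.png")
E
```

```text
turn [-0.04  0.01  0.08] shift [0.018 0.136 1.746]
```

View pics/w1.png

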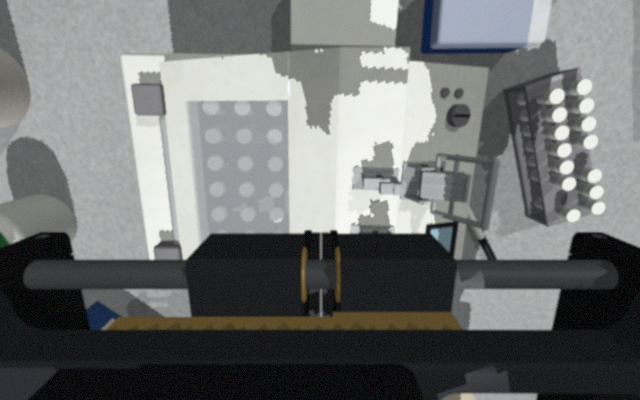

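>>> drive_tool(
  series=[0,0,0,0,0.14,0.8,-1,0,0,0,0,0.14,1.6,-1,0,0,0,0,0.14,1.9,-1,0,0,0,0,0.14,2.1,-1,0,0,0,0,0.14,2.3,-1,0,0,0,0,0.14,2.5,-1,0,0,0,0,0.14,2.7,-1,0,0,0,0,0.14,2.9,-1,0,0,0,0,0.14,3.1,-1,0,0,0,0,0.14,3.3,-1],
)

```text
time: 2.7
ee_pos: [0.5436, 0.0274, 0.1997]
eef_rot: [0.99, -0.14, 0.0, -0.0]
ft_force: [-0.7, -0.7, 1.5]
width: 0.0006
grip_force: 0.6
```

```bash
python3 - <<'E'
from h import *
go([.100,0,.15],RV,frame=Tinc(P))
E
```

```text
turn [-0.   -0.01 -0.  ] shift [-0.004 -0.188  0.693]
```

>>> drive_tool(
  series=[0,0,0,0,0,0.15,-1,0,0,0,0,0,0.3,-1,0,0,0,0,0,0.45,-1,0,0,0,0,0,0.55,-1,0,0,0,0,0,0.6,-1,0,0,0,0,0,0.64,-1,0,0,0,0,0,0.64,-1],
)

```text
time: 3.28
ee_pos: [0.5434, 0.0275, 0.1744]
eef_rot: [0.99, -0.14, -0.0, -0.0]
ft_force: [-0.2, -0.6, -0.7]
width: 0.0005
grip_force: 0.0
```

>>> drive_tool(
  series=[0,0,0,0,0,0.03,-1,0,0,0,0,0,0.06,-1,0,0,0,0,0,0.09,-1,0,0,0,0,0,0.09,-1],
)

```text
time: 3.62
ee_pos: [0.5437, 0.0274, 0.1717]
eef_rot: [0.99, -0.14, 0.0, 0.0]
ft_force: [-2.9, 0.3, 5.4]
width: 0.0007
grip_force: 3.0
```

```bash
python3 - <<'E'
from h import *
shot("scene","pics/s2.png");shot("wrist","pics/w2.png")
a=cv2.resize(cv2.imread("pics/s2.png")[130:300,200:400],(480,408));b=cv2.resize(cv2.imread("pics/w2.png")[0:240,:480],(480,240))
cv2.imwrite("pics/m2.png",a)
print(telemetry.read_state()["ft_force"])
E
```

```text
[-3.29819135 -0.43524569  6.12331851]
```

View pics/m2.png

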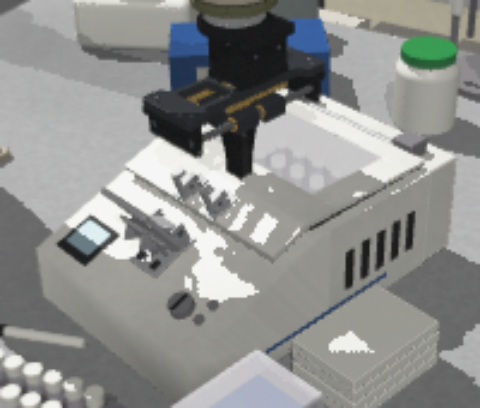

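>>> drive_tool(
  series=[0,0,0,0,0,0.02,-1,0,0,0,0,0,0.02,-1,0,0,0,0,0,0.02,-1,0,0,0,0,0,0.02,-1],
)

```text
time: 4.05
ee_pos: [0.5437, 0.0274, 0.1713]
eef_rot: [0.99, -0.14, 0.0, 0.0]
ft_force: [-4.6, -0.7, 11.0]
width: 0.0003
grip_force: 5.4
```

>>> drive_tool(
  series=[0,0,0,0,0,-0.5,-1,0,0,0,0,0,-1.5,-0.5,0,0,0,0,0,-2.5,0,0,0,0,0,0,-2.5,0],
)

```text
time: 4.38
ee_pos: [0.5462, 0.0283, 0.2778]
eef_rot: [0.99, -0.14, 0.005, -0.001]
ft_force: [0.6, 0.4, 0.7]
width: 0.0133
grip_force: 0.0
```

```bash
python3 - <<'E'
from h import *
go([-.030,0.0,.155],RG,frame=Tplate(P))
E
```

```text
turn [ 3.97 -0.11  0.02] shift [-0.062  4.57   0.341]
```

>>> drive_tool(
  series=[3.97,-0.11,0,-0.06,4.57,0.34,0,3.97,-0.11,0,-0.06,4.57,0.34,0,3.97,-0.11,0,-0.06,4.57,0.34,0,3.97,-0.11,0,-0.06,4.57,0.34,0,3.97,-0.11,0,-0.06,4.57,0.34,0,3.97,-0.11,0,-0.06,4.57,0.34,0,3.97,-0.11,0,-0.06,4.57,0.34,0,3.97,-0.11,0,-0.06,4.57,0.34,0],
)

```text
time: 5.05
ee_pos: [0.4907, -0.1466, 0.2568]
eef_rot: [0.975, -0.138, 0.02, -0.171]
ft_force: [-0.1, 1.0, -0.6]
width: 0.0434
grip_force: 0.0
```

```bash
python3 - <<'E'
from h import *
s=telemetry.read_state();print(s["ee_pos"],s["width"]);go([-.030,0.0,.155],RG,frame=Tplate(P))
c,im=shot("wrist","pics/w3.png");np.save("w3.npy",c,allow_pickle=True)
c2,im2=shot("scene","pics/s3.png");c3,_=shot("top","pics/t3.png")
a=cv2.resize(im[:,:,::-1],None,fx=1.25,fy=1.25,interpolation=cv2.INTER_CUBIC);cv2.imwrite("pics/w3b.png",a)
for q in (0,.03):
  for dz in(0,): print(q,(proj(c,ap(Tkeep(P,q),[[5.5e-3,-.027,.013],[5.5e-3,-.019,.013],[5.5e-3,.019,.013]]))*1.25).round())
E
```

```text
[ 0.49072511 -0.14655262  0.25677006] 0.043425802302970974
turn [ 0.03  0.11 -0.01] shift [ 0.058 -0.073 -0.157]
0 [[279. 206.]
 [280. 218.]
 [285. 269.]]
0.03 [[272. 208.]
 [273. 219.]
 [278. 272.]]
```

View pics/w3b.png

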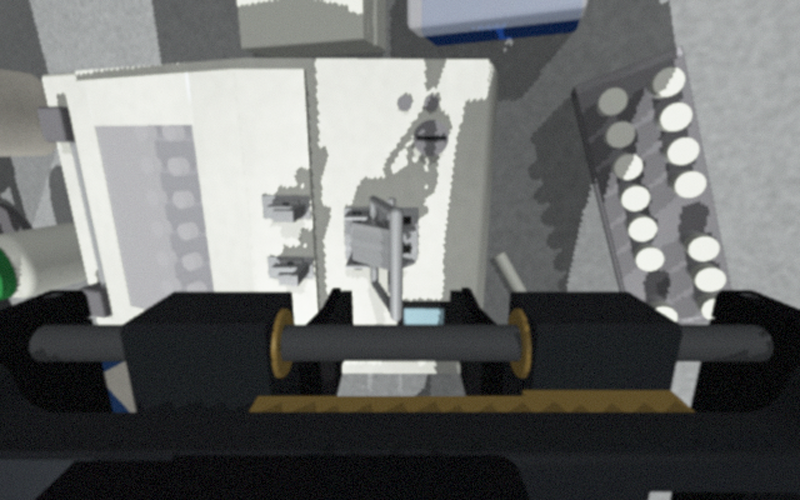

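```bash
python3 - <<'E'
from h import *
c=get_calibration("wrist");ct=get_calibration("top");cs=get_calibration("scene")
Ti=np.linalg.inv(Tplate(P))
def pl(c,uv,y):
    o,d=ray(c,uv); o=ap(Ti,o)[0]; d=Ti[:3,:3]@d; return (o+d*(y-o[1])/d[1]).round(4), d.round(3)
tp=lambda u,v:(244.6+u/3.6,129.6+v/3.6); sp=lambda u,v:(204.6+u/4,154.6+v/4)
W=lambda u,v:(u/1.25-.1,v/1.25-.1)
for uv,y in(((397,208),-.032),((397,322),.032),((372,200),-.032)): print(uv,pl(c,W(*uv),y))
def yz(c,uv):  # fit x,z using direction with y from depth loop
    o,d=ray(c,uv); return ap(Ti,o)[0],Ti[:3,:3]@d
o,d=yz(c,W(397,265)); o2,d2=yz(ct,tp(618,356)); o3,d3=yz(cs,sp(183,240))
# lines in x-z plane
def isect(o,d,o2,d2):
    A=np.array([[d[0],-d2[0]],[d[2],-d2[2]]]); t=np.linalg.solve(A,(o2-o)[[0,2]]); return (o+d*t[0]).round(4),(o2+d2*t[1]).round(4)
print(isect(o,d,o2,d2)); print(isect(o,d,o3,d3)); print(isect(o2,d2,o3,d3))
for z in(.08,.085,.09,.095): print(z,(o+d*(z-o[2])/d[2]).round(4),(o2+d2*(z-o2[2])/d2[2]).round(4))
E
```

```text
(397, 208) (array([-0.0301, -0.032 ,  0.0798]), array([ 0.007,  0.16 , -0.987]))
(397, 322) (array([-0.0301,  0.032 ,  0.1008]), array([ 0.007,  0.436, -0.9  ]))
(372, 200) (array([-0.0129, -0.032 ,  0.0461]), array([ 0.071,  0.14 , -0.988]))
(array([-0.03  ,  0.0015,  0.0863]), array([-0.03  , -0.001 ,  0.0863]))
(array([-0.03  ,  0.0022,  0.0842]), array([-0.03  ,  0.005 ,  0.0842]))
(array([-0.0305, -0.0012,  0.0855]), array([-0.0305,  0.0037,  0.0855]))
0.08 [-0.03    0.0035  0.08  ] [-0.0338 -0.002   0.08  ]
0.085 [-0.03    0.0019  0.085 ] [-0.0308 -0.0012  0.085 ]
0.09 [-0.0301  0.0003  0.09  ] [-0.0278 -0.0005  0.09  ]
0.095 [-0.0301 -0.0013  0.095 ] [-0.0249  0.0003  0.095 ]
```

```bash
python3 - <<'E'
from h import *
go([-.030,0.0,.086],RG,tz=.014,frame=Tplate(P))
E
```

```text
turn [0.03 0.11 0.01] shift [ 0.078 -0.061  1.764]
```

>>> drive_tool(
  series=[0,0.1,0,0.08,-0.06,0.6,0,0,0.1,0,0.08,-0.06,1.2,0,0,0.1,0,0.08,-0.06,1.6,0,0,0.1,0,0.08,-0.06,1.76,0,0,0.1,0,0.08,-0.06,1.76,0,0,0.1,0,0.08,-0.06,1.76,0],
)

```text
time: 5.7
ee_pos: [0.5004, -0.1229, 0.1918]
eef_rot: [0.975, -0.139, 0.024, -0.171]
ft_force: [-0.4, 0.2, 0.3]
width: 0.0437
grip_force: 0.0
```

```bash
python3 - <<'E'
from h import *
go([-.030,0.0,.086],RG,tz=.014,frame=Tplate(P))
c,im=shot("wrist","pics/w4.png")
cv2.imwrite("pics/w4b.png",cv2.resize(im[90:290,150:490,::-1],None,fx=2.3,fy=2.3,interpolation=cv2.INTER_CUBIC))
print(((proj(c,ap(Tplate(P),[[-.03,-.032,.086],[-.03,-.011,.086],[-.03,.011,.086]]))-[150,90])*2.3).round())
for dz in(-.0065,0,.0065):print(((proj(c,ap(Tkeep(P,.03),[[-.004,-.027,.013+dz],[5.5e-3,-.027,.013+dz],[5.5e-3,-.019,.013+dz],[16e-3,-.027,-.004+dz]]))-[150,90])*2.3).round().tolist())
E
```

```text
turn [ 0.03  0.   -0.01] shift [-0.009 -0.031  0.025]
[[387. 243.]
 [387. 331.]
 [388. 418.]]
[[126.0, 222.0], [93.0, 221.0], [96.0, 248.0], [84.0, 210.0]]
[[117.0, 227.0], [83.0, 226.0], [87.0, 254.0], [74.0, 214.0]]
[[108.0, 232.0], [73.0, 232.0], [76.0, 260.0], [64.0, 218.0]]
```

View pics/w4b.png

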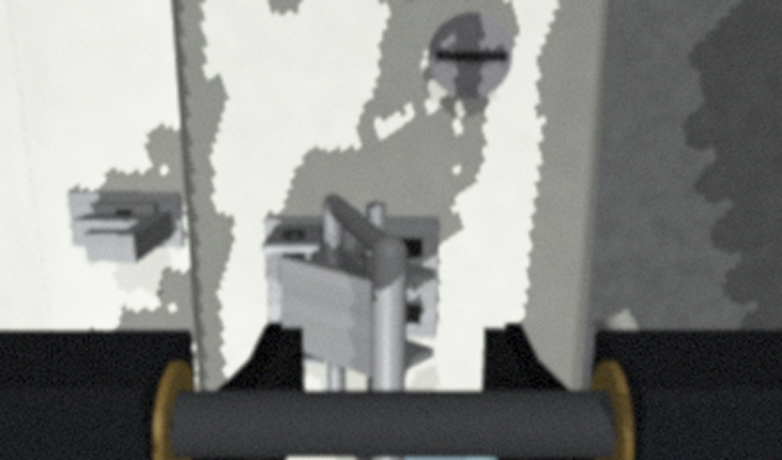

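>>> drive_tool(
  series=[0,0,0,0,-0.03,0.02,-0.5,0,0,0,0,-0.03,0.02,-1,0,0,0,0,-0.03,0.02,-1,0,0,0,0,-0.03,0.02,-1,0,0,0,0,-0.03,0.02,-1,0,0,0,0,-0.03,0.02,-1],
  grip_force=14,
)

```text
time: 6.25
ee_pos: [0.5005, -0.1219, 0.1909]
eef_rot: [0.975, -0.139, 0.024, -0.171]
ft_force: [-0.4, 0.1, 0.8]
width: 0.0113
grip_force: 0.0
```

```bash
python3 - <<'E'
from h import *
go([-.030,0.0,.086],RG,tz=.014,frame=Tplate(P))
E
```

```text
turn [ 0.03  0.   -0.02] shift [-0.003 -0.016 -0.005]
```

>>> drive_tool(
  series=[0,0,0,0,0,0,-1,0,0,0,0,0,0,-1,0,0,0,0,0,0,-1,0,0,0,0,-0.1,-0.04,-1,0,0,0,0,-0.2,-0.08,-1,0,0,0,0,-0.2,-0.08,-1],
)

```text
time: 6.75
ee_pos: [0.5026, -0.1146, 0.1971]
eef_rot: [0.975, -0.138, 0.024, -0.171]
ft_force: [-0.1, 1.1, -1.9]
width: 0.0073
grip_force: 14.0
```

>>> drive_tool(
  series=[0,0,0,0,-0.13,-0.02,-1,0,0,0,0,-0.26,-0.03,-1,0,0,0,0,-0.48,-0.04,-1,0,0,0,0,-0.7,-0.04,-1,0,0,0,0,-0.91,0,-1,0,0,0,0,-1.12,0.05,-1,0,0,0,0,-1.32,0.14,-1,0,0,0,0,-1.51,0.26,-1,0,0,0,0,-1.51,0.26,-1],
)

```text
time: 7.5
ee_pos: [0.5197, -0.0555, 0.2072]
eef_rot: [0.975, -0.138, 0.024, -0.171]
ft_force: [2.4, -0.2, 1.3]
width: 0.0075
grip_force: 14.0
```

```bash
python3 - <<'E'
from h import *
go([.038,0.0,.079],RG,tz=.014,frame=Tplate(P)); s=telemetry.read_state(); print(s["ft_force"],s["width"],s["grip_force"])
c,im=shot("wrist","pics/w5.png")
cv2.imwrite("pics/w5b.png",cv2.resize(im[60:290,150:490,::-1],None,fx=2.3,fy=2.3,interpolation=cv2.INTER_CUBIC))
print(((proj(c,ap(Tplate(P),[[.038,-.032,.079]]))-[150,60])*2.3).round())
for dz in(-.0065,0,.0065):print(((proj(c,ap(Tkeep(P,.03),[[-.004,-.027,.013+dz],[5.5e-3,-.027,.013+dz],[5.5e-3,-.019,.013+dz],[16e-3,-.027,-.004+dz]]))-[150,60])*2.3).round().tolist())
E
```

```text
turn [0.02 0.01 0.  ] shift [-0.003  0.046 -0.038]
[ 2.38584714 -0.23464693  1.33036266] 0.007455671775688656 13.99929016828537
[[401. 314.]]
[[374.0, 297.0], [339.0, 297.0], [340.0, 325.0], [310.0, 284.0]]
[[372.0, 302.0], [337.0, 302.0], [337.0, 331.0], [306.0, 288.0]]
[[371.0, 308.0], [334.0, 308.0], [335.0, 338.0], [303.0, 293.0]]
```

View pics/w5b.png

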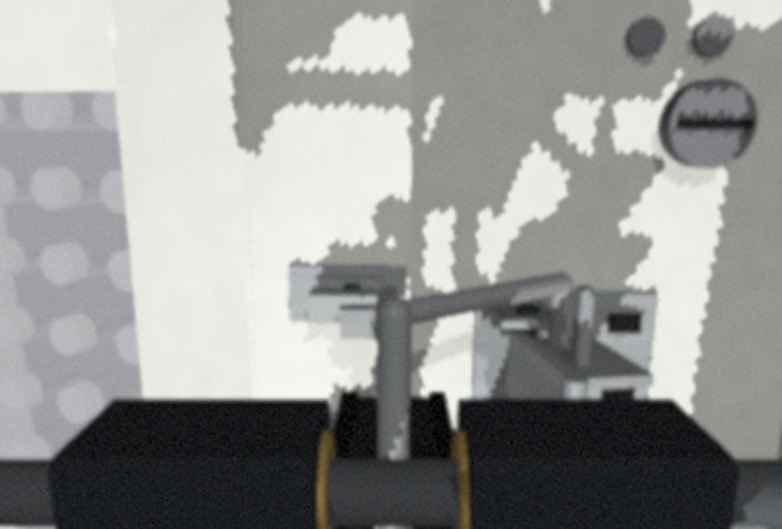

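>>> drive_tool(
  series=[0,0,0,0,-0.13,0.08,-1,0,0,0,0,-0.26,0.18,-1,0,0,0,0,-0.35,0.27,-1,0,0,0,0,-0.43,0.37,-1,0,0,0,0,-0.52,0.47,-1,0,0,0,0,-0.52,0.47,-1],
)

```text
time: 8.05
ee_pos: [0.5265, -0.032, 0.1962]
eef_rot: [0.975, -0.139, 0.024, -0.171]
ft_force: [2.2, -4.3, -2.5]
width: 0.0073
grip_force: 14.0
```

```bash
cat > st.py <<'E'
from h import *
s=telemetry.read_state(); Tp=np.linalg.inv(Tplate(P))
print("bar(nominal) plate mm",(ap(Tp,s["ee_pos"]+R.from_quat(s["eef_rot"]).apply([0,0,.014]))*1000).round(1),"F plate",(Tp[:3,:3]@s["ft_force"]).round(1),s["width"],s["grip_force"],s["time"])
E
python3 st.py
```

```text
bar(nominal) plate mm [[59.  -0.2 58.7]] F plate [-4.2 -3.3 -1.2] 0.007282407072740876 14.001840502023697 8.05
```

>>> drive_tool(
  series=[0,0,0,0,0,0.05,-1,0,0,0,0,-0.01,0.1,-1,0,0,0,0,-0.02,0.15,-1,0,0,0,0,-0.03,0.2,-1,0,0,0,0,-0.03,0.2,-1],
)

```text
time: 8.47
ee_pos: [0.5277, -0.0285, 0.1895]
eef_rot: [0.975, -0.139, 0.024, -0.171]
ft_force: [2.5, 0.1, 0.6]
width: 0.007
grip_force: 14.0
```

```bash
python3 st.py
```

```text
bar(nominal) plate mm [[60.2 -0.3 51.2]] F plate [ 0.9 -2.4  0.3] 0.006955384865345276 13.999653160572052 8.4667
```

>>> drive_tool(
  series=[0,0,0,0,0,0.04,-1,0,0,0,0,0,0.08,-1,0,0,0,0,0,0.12,-1,0,0,0,0,0,0.16,-1,0,0,0,0,0,0.16,-1],
)

```text
time: 8.88
ee_pos: [0.5282, -0.0265, 0.1834]
eef_rot: [0.975, -0.139, 0.024, -0.171]
ft_force: [3.9, 2.9, 2.9]
width: 0.0073
grip_force: 14.0
```

```bash
python3 st.py
```

```text
bar(nominal) plate mm [[60.1 -0.2 44.8]] F plate [ 4.6 -3.   1.4] 0.007333324217887416 13.99892270565033 8.8833
```

>>> drive_tool(
  series=[0,0,0,0,0,0.03,-1,0,0,0,0,0,0.06,-1,0,0,0,0,0,0.08,-1,0,0,0,0,0,0.08,-1],
)

```text
time: 9.22
ee_pos: [0.5284, -0.0259, 0.1803]
eef_rot: [0.975, -0.139, 0.024, -0.171]
ft_force: [4.1, 1.6, 1.8]
width: 0.0075
grip_force: 14.0
```

```bash
python3 st.py
```

```text
bar(nominal) plate mm [[59.6 -0.3 41.7]] F plate [ 3.1 -3.5  0.7] 0.007450127442860901 13.997881561517715 9.2167
```

>>> drive_tool(
  series=[0,0,0,0,-0.01,0.02,-1,0,0,0,0,-0.01,0.04,-1,0,0,0,0,-0.02,0.06,-1,0,0,0,0,-0.02,0.06,-1],
)

```text
time: 9.55
ee_pos: [0.5287, -0.0253, 0.1786]
eef_rot: [0.975, -0.139, 0.024, -0.17]
ft_force: [1.4, -2.5, 6.5]
width: 0.0072
grip_force: 14.0
```

```bash
python3 st.py
```

```text
bar(nominal) plate mm [[59.6 -0.4 39.9]] F plate [ 0.3 -2.   6.8] 0.0072379382701177955 13.999381363391876 9.55
```

>>> drive_tool(
  series=[0,0,0,0,0,-0.02,-1,0,0,0,0,0.04,-0.02,-1,0,0,0,0,0.08,-0.02,-1,0,0,0,0,0.12,-0.02,-1,0,0,0,0,0.16,-0.02,-1,0,0,0,0,0.16,-0.02,-1],
)

```text
time: 10.05
ee_pos: [0.5272, -0.0301, 0.1772]
eef_rot: [0.975, -0.139, 0.024, -0.171]
ft_force: [5.0, 2.8, 3.4]
width: 0.0072
grip_force: 14.0
```

```bash
python3 st.py
```

```text
bar(nominal) plate mm [[54.5 -0.3 40.3]] F plate [ 5.  -4.   1.8] 0.007187837935121868 13.999247252941132 10.05
```

>>> drive_tool(
  series=[0,0,0,0,0.04,0,-1,0,0,0,0,0.08,0,-1,0,0,0,0,0.1,0,-1,0,0,0,0,0.1,0,-1],
)

```text
time: 10.38
ee_pos: [0.5263, -0.0334, 0.1761]
eef_rot: [0.975, -0.139, 0.024, -0.171]
ft_force: [3.7, 3.4, 4.0]
width: 0.0071
grip_force: 14.0
```

```bash
python3 st.py
```

```text
bar(nominal) plate mm [[50.8 -0.3 40.4]] F plate [ 5.4 -2.6  2.3] 0.007137636593044697 14.000106900930405 10.3833
```

>>> drive_tool(
  series=[0,0,0,0,0.03,0,-1,0,0,0,0,0.05,0,-1,0,0,0,0,0.05,0,-1],
)

```text
time: 10.63
ee_pos: [0.5258, -0.0348, 0.1755]
eef_rot: [0.975, -0.139, 0.024, -0.171]
ft_force: [4.9, 3.9, 4.7]
width: 0.0074
grip_force: 14.0
```

```bash
python3 st.py
```

```text
bar(nominal) plate mm [[49.3 -0.3 40.4]] F plate [ 6.4 -3.7  2.7] 0.007403779197660145 14.000842720270157 10.6333
```

>>> drive_tool(
  series=[0,0,0,0,0.03,0.0,-1,0,0,0,0,0.03,0.0,-1,0,0,0,0,0.03,0.0,-1],
)

```text
time: 10.88
ee_pos: [0.5256, -0.0356, 0.1753]
eef_rot: [0.975, -0.138, 0.024, -0.172]
ft_force: [4.8, 5.3, 5.4]
width: 0.0074
grip_force: 14.0
```

```bash
python3 st.py; python3 - <<'E'
from h import *
c,im=shot("wrist","pics/w6.png"); cv2.imwrite("pics/w6b.png",cv2.resize(im[100:290,200:490,::-1],None,fx=2.7,fy=2.7,interpolation=cv2.INTER_CUBIC))
s=telemetry.read_state()
for P0 in([48.4,-32,40],[48.4,-35,40]): print(P0,((proj(c,ap(Tplate(P),np.array(P0)/1e3))-[200,100])*2.7).round())
for th in (.8,1.1,1.4,1.7,2.0): print(th,((proj(c,ap(Tplate(P),[[-.044*np.cos(th)+.005*np.sin(th),-.015,.024+.044*np.sin(th)+.005*np.cos(th)]]))-[200,100])*2.7).round())
E
```

```text
bar(nominal) plate mm [[48.4 -0.3 40.4]] F plate [ 7.9 -3.1  2.9] 0.007446218259716212 14.001822173595428 10.8833
[48.4, -32, 40] [[326. 259.]]
[48.4, -35, 40] [[326. 244.]]
0.8 [[764. 381.]]
1.1 [[713. 396.]]
1.4 [[641. 403.]]
1.7 [[557. 400.]]
2.0 [[477. 388.]]
```

View pics/w6b.png

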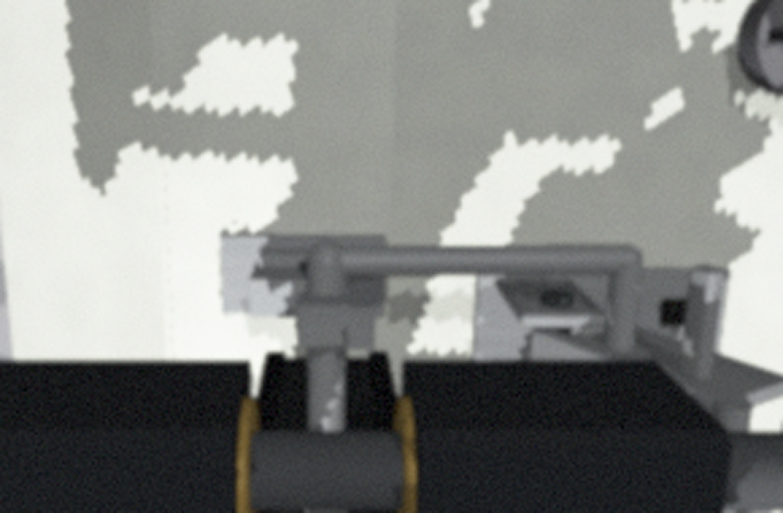

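>>> drive_tool(
  series=[0,0,0,0,0,0,-0.7,0,0,0,0,0,0,-0.5,0,0,0,0,0,0,-0.5,0,0,0,0,0,0,-0.5,0,0,0,0,0,-0.4,-0.5,0,0,0,0,0,-1.2,-0.5,0,0,0,0,0,-2,-0.5,0,0,0,0,0,-2,-0.5,0,0,0,0,0,-2,-0.5],
)

```text
time: 11.68
ee_pos: [0.518, -0.0642, 0.2509]
eef_rot: [0.975, -0.14, 0.025, -0.17]
ft_force: [-0.1, 0.2, -1.0]
width: 0.0217
grip_force: 0.0
```

```bash
python3 st.py; python3 - <<'E'
from h import *
c,im=shot("wrist","pics/w7.png"); 
c,im=shot("scene","pics/s7.png"); 
E
```

```text
bar(nominal) plate mm [[ 46.5  -0.9 121.6]] F plate [-0.1  0.1 -1. ] 0.021730574014171295 0.0 11.6833
```

```bash
cat >> h.py <<'E'
TL=np.radians(25)
RP=Tplate(P)[:3,:3]@R.from_euler('y',TL).as_matrix()@Tplate(P)[:3,:3].T@RG
def Tl(th,h=.010):
    sT=np.interp(th,[0,.44,1,1.4],[.038,.030,.026,.026]); 
    return np.array([0,0,.024])+sT*np.array([-np.cos(th),0,np.sin(th)])+(.005+h*abs(np.sin(th-TL)))*np.array([np.sin(th),0,np.cos(th)])
E
python3 - <<'E'
from h import *
print((Tplate(P)[:3,:3].T@RP).round(2))
go([.022,0,.095],RP,frame=Tplate(P))
for th in(1.3,1.2,1.1,1,.9,.8,.6,.4,.2,0): print(th,(Tl(th)*1000).round(1))
E
```

```text
[[ 0.   -0.91 -0.42]
 [-1.    0.    0.  ]
 [-0.    0.42 -0.91]]
turn [-4.97  0.03 -0.02] shift [0.009 0.383 0.464]
1.3 [ 5.2  0.  52.4]
1.2 [ 1.7  0.  52.6]
1.1 [-1.8  0.  52.2]
1 [-5.3  0.  51.5]
0.9 [-9.2  0.  50.8]
0.8 [-13.    0.   49.6]
0.6 [-20.1   0.   45.8]
0.4 [-26.2   0.   40.9]
0.2 [-32.2   0.   38. ]
0 [-38.    0.   33.2]
```

>>> drive_tool(
  series=[-1.4,0,0,0,0.1,0,-1,-2.8,0,0,0,0.2,0.2,-1,-4.2,0,0,0,0.38,0.46,-1,-5,0,0,0.01,0.38,0.46,-1,-5,0,0,0.01,0.38,0.46,-1,-5,0,0,0.01,0.38,0.46,-1],
)

```text
time: 12.28
ee_pos: [0.5154, -0.0694, 0.2263]
eef_rot: [0.989, -0.139, -0.008, 0.043]
ft_force: [0.2, 0.2, -0.7]
width: 0.0007
grip_force: 0.0
```

```bash
cat > st2.py <<'E'
from h import *
import sys
s=telemetry.read_state(); Tp=np.linalg.inv(Tplate(P))
print("tip plate mm",(ap(Tp,s["ee_pos"]+R.from_quat(s["eef_rot"]).apply([0,0,.022]))*1000).round(1),"F plate",(Tp[:3,:3]@s["ft_force"]).round(1),s["width"],s["time"])
for a in sys.argv[1:]: print(a,end=' '); go(Tl(float(a)),RP,frame=Tplate(P))
E
python3 st2.py 1.3 1.1
```

```text
tip plate mm [[23.4  0.2 94.4]] F plate [-0.  -0.2 -0.8] 0.0007066110101047159 12.2833
1.3 turn [0.   0.04 0.02] shift [ 0.007 -0.031  1.145]
1.1 turn [0.   0.04 0.02] shift [0.007 0.127 1.223]
```

>>> drive_tool(
  series=[0,0,0,0,-0.15,0.3,-1,0,0,0,0,-0.15,0.6,-1,0,0,0,0,-0.15,0.85,-1,0,0,0,0,-0.15,1.05,-1,0,0,0,0,-0.1,1.1,-1,0,0,0,0,-0.05,1.14,-1,0,0,0,0,-0.03,1.14,-1,0,0,0,0,-0.03,1.14,-1],
)

```text
time: 12.95
ee_pos: [0.515, -0.0741, 0.1823]
eef_rot: [0.989, -0.141, -0.007, 0.044]
ft_force: [0.7, -0.3, 0.3]
width: 0.0004
grip_force: 0.0
```

```bash
python3 st2.py 1.1 .9 .8
```

```text
tip plate mm [[ 3.9 -0.8 54.7]] F plate [-0.  -0.8  0.3] 0.00044369125364539805 12.95
1.1 turn [ 0.03  0.01 -0.03] shift [-0.021  0.106  0.118]
.9 turn [ 0.03  0.01 -0.03] shift [-0.02   0.257  0.228]
.8 turn [ 0.03  0.01 -0.03] shift [-0.02   0.33   0.295]
```

>>> drive_tool(
  series=[0,0,0,0,0.05,0.06,-1,0,0,0,0,0.1,0.11,-1,0,0,0,0,0.14,0.14,-1,0,0,0,0,0.18,0.17,-1,0,0,0,0,0.22,0.2,-1,0,0,0,0,0.26,0.23,-1,0,0,0,0,0.26,0.23,-1],
)

```text
time: 13.53
ee_pos: [0.512, -0.0838, 0.1737]
eef_rot: [0.989, -0.141, -0.007, 0.044]
ft_force: [0.7, 2.2, 1.2]
width: 0.0002
grip_force: 1.3
```

```bash
python3 st2.py .8 .6 .5
```

```text
tip plate mm [[-8.5 -0.6 50.1]] F plate [ 2.6 -0.1  0.4] 0.00018700432753047892 13.5333
.8 turn [ 0.02  0.01 -0.01] shift [-0.014  0.098  0.059]
.6 turn [ 0.02  0.01 -0.01] shift [-0.014  0.218  0.222]
.5 turn [ 0.02  0.01 -0.01] shift [-0.014  0.262  0.315]
```

>>> drive_tool(
  series=[0,0,0,0,0.04,0.03,-1,0,0,0,0,0.08,0.05,-1,0,0,0,0,0.11,0.08,-1,0,0,0,0,0.15,0.12,-1,0,0,0,0,0.15,0.12,-1],
)

```text
time: 13.95
ee_pos: [0.5107, -0.0894, 0.1699]
eef_rot: [0.989, -0.14, -0.006, 0.044]
ft_force: [1.7, 4.8, 3.2]
width: 0.0005
grip_force: 2.5
```

```bash
python3 st2.py .7 .6 .5 .4
```

```text
tip plate mm [[-15.2  -0.9  48.5]] F plate [ 5.9 -0.3  1.3] 0.00046604814226228425 13.95
.7 turn [ 0.01 -0.   -0.  ] shift [-0.023  0.027  0.027]
.6 turn [ 0.01 -0.   -0.  ] shift [-0.023  0.082  0.113]
.5 turn [ 0.01 -0.   -0.  ] shift [-0.023  0.126  0.207]
.4 turn [ 0.01 -0.   -0.  ] shift [-0.023  0.169  0.288]
```

>>> drive_tool(
  series=[0,0,0,0,0.03,0.04,-1,0,0,0,0,0.06,0.08,-1,0,0,0,0,0.09,0.13,-1,0,0,0,0,0.12,0.19,-1,0,0,0,0,0.12,0.19,-1],
)

```text
time: 14.37
ee_pos: [0.5092, -0.0951, 0.1628]
eef_rot: [0.989, -0.141, -0.006, 0.044]
ft_force: [0.7, 3.9, 3.2]
width: 0.0002
grip_force: 2.0
```

```bash
python3 st2.py .5 .4 .3 .2
```

```text
tip plate mm [[-23.2  -1.1  43.8]] F plate [4.8 0.4 1.6] 0.00021988780149146978 14.3667
.5 turn [ 0.02 -0.   -0.01] shift [-0.027 -0.005  0.017]
.4 turn [ 0.02 -0.   -0.01] shift [-0.027  0.039  0.099]
.3 turn [ 0.02 -0.   -0.01] shift [-0.027  0.094  0.158]
.2 turn [ 0.02 -0.   -0.01] shift [-0.027  0.145  0.228]
```

>>> drive_tool(
  series=[0,0,0,0,0.01,0.05,-1,0,0,0,0,0.04,0.1,-1,0,0,0,0,0.07,0.13,-1,0,0,0,0,0.1,0.17,-1,0,0,0,0,0.1,0.17,-1],
)

```text
time: 14.78
ee_pos: [0.5077, -0.1003, 0.1564]
eef_rot: [0.989, -0.141, -0.006, 0.044]
ft_force: [2.1, 2.1, 4.4]
width: 0.0004
grip_force: 2.0
```

```bash
python3 st2.py .3 .2 .1 0; python3 - <<'E'
from h import *
shot("wrist","pics/w8.png");shot("scene","pics/s8.png");shot("top","pics/t8.png")
# front edge of lid column/row change: compare keeper claw location in scene by template match against s3 (lid .03)
a=cv2.imread("pics/s3.png",0);b=cv2.imread("pics/s8.png",0);c=get_calibration("scene")
for q in(.03,0.): print(q,proj(c,ap(Tkeep(P,q),[[0,-.023,.019],[0,.023,.019]])).round(1), proj(c,ap(Tinc(P),np.array([.268,0,.141])+R.from_euler('y',q).apply([[.075-.268,-.12,.004]]))).round(1))
E
```

```text
tip plate mm [[-30.4  -1.1  39.7]] F plate [ 3.9 -1.4  3.3] 0.00041879945948000583 14.7833
.3 turn [ 0.03 -0.   -0.02] shift [-0.027 -0.026 -0.013]
.2 turn [ 0.03 -0.   -0.02] shift [-0.027  0.025  0.056]
.1 turn [ 0.03 -0.   -0.02] shift [-0.027  0.069  0.136]
0 turn [ 0.03 -0.   -0.02] shift [-0.027  0.105  0.226]
0.03 [[285.8 206.4]
 [273.7 199.3]] [[327.6 222.5]]
0.0 [[285.6 209. ]
 [273.6 201.9]] [[327.5 224.5]]
```

>>> drive_tool(
  series=[0,0,0,0,0.02,0.04,-1,0,0,0,0,0.03,0.08,-1,0,0,0,0,0.05,0.12,-1,0,0,0,0,0.07,0.16,-1,0,0,0,0,0.07,0.16,-1],
)

```text
time: 15.35
ee_pos: [0.5053, -0.1041, 0.1488]
eef_rot: [0.989, -0.141, -0.008, 0.045]
ft_force: [-0.7, 1.0, 1.0]
width: 0.0007
grip_force: 0.0
```

```bash
python3 st2.py  .1 0
```

```text
tip plate mm [[-37.1   0.3  34.1]] F plate [1.1 1.  0.7] 0.000665727241704385 15.35
.1 turn [ 0.04  0.04 -0.02] shift [ 0.005 -0.023 -0.061]
0 turn [ 0.04  0.04 -0.02] shift [0.005 0.013 0.029]
```

>>> drive_tool(
  series=[0,0,0,0,0,0.025,-1,0,0,0,0,0,0.05,-1,0,0,0,0,0,0.05,-1],
)

```text
time: 15.6
ee_pos: [0.5058, -0.1038, 0.1475]
eef_rot: [0.989, -0.141, -0.007, 0.045]
ft_force: [0.2, -0.4, 0.5]
width: 0.0006
grip_force: 0.1
```

```bash
python3 st2.py  0
```

```text
tip plate mm [[-37.1  -0.2  32.7]] F plate [-0.1 -0.3  0.6] 0.0006081218696448679 15.6
0 turn [ 0.03  0.02 -0.02] shift [-0.006  0.028 -0.003]
```

>>> drive_tool(
  series=[0,0,0,0,0,0.025,-1,0,0,0,0,0,0.05,-1,0,0,0,0,0,0.075,-1,0,0,0,0,0,0.075,-1],
)

```text
time: 15.93
ee_pos: [0.5063, -0.1038, 0.1468]
eef_rot: [0.989, -0.141, -0.007, 0.045]
ft_force: [-9.3, 1.6, 22.5]
width: 0.0005
grip_force: 10.7
```

```bash
python3 st2.py  0
```

```text
tip plate mm [[-37.3  -0.7  32. ]] F plate [ 6.7  9.4 21.5] 0.0005017493971183984 15.9333
0 turn [ 0.04  0.01 -0.02] shift [-0.017  0.032 -0.02 ]
```

>>> drive_tool(
  series=[0,0,0,0,0,-0.1,-1,0,0,0,0,0,-0.8,-1,0,0,0,0,0,-1.8,-1,0,0,0,0,0,-2.8,-1,0,0,0,0,1,-3.5,-1,0,0,0,0,2,-3.5,-1,0,0,0,0,3,-3.5,-1,0,0,0,0,3,-3.5,-1,0,0,0,0,3,-3.5,-1],
)

```text
time: 16.68
ee_pos: [0.4752, -0.2096, 0.295]
eef_rot: [0.989, -0.144, -0.007, 0.045]
ft_force: [-0.3, 0.9, -0.4]
width: 0.0005
grip_force: 0.0
```

```bash
python3 - <<'E'
from h import *
c,im=shot("scene","pics/s9.png");cw,iw=shot("wrist","pics/w9.png");ct,it=shot("top","pics/t9.png")
a=cv2.imread("pics/s3.png",0);b=cv2.imread("pics/s9.png",0)
# sub-pixel shift of lid right front corner & claws between lid resting (s3) and now
e=proj(c,ap(Tinc(P),np.array([.268,0,.141])+R.from_euler('y',.0).apply([[.075-.268,-.12,.004]])))[0]
k=proj(c,ap(Tkeep(P,0),[[0,-.023,.010]]))[0]
for n,p,w in(("lidcorner",e,9),("claw",k,8),("ref slope/display",proj(c,ap(Tinc(P),[[-.05,.09,.09]]))[0],8)):
    u,v=p.round().astype(int); t=cv2.resize(a[v-w:v+w,u-w:u+w],None,fx=5,fy=5,interpolation=cv2.INTER_CUBIC)
    m=w+8; S=cv2.resize(b[v-m:v+m,u-m:u+m],None,fx=5,fy=5,interpolation=cv2.INTER_CUBIC)
    q=cv2.minMaxLoc(cv2.matchTemplate(S,t,cv2.TM_CCOEFF_NORMED)); print(n,p.round(),round(q[1],2),(np.array(q[3])-40)/5)
s=telemetry.read_state();print(s["ee_pos"],s["ft_force"])
# ascii-free check: gray profile along plate x at y=-.0335 (loop leg) in the top & wrist views
for nm,cc,g in(("wrist",cw,iw),("top",ct,it),("scene",c,im)):
    g=cv2.cvtColor(g,cv2.COLOR_RGB2GRAY)
    for y in(-.032,-.044):
        q=proj(cc,ap(Tplate(P),[[x,y,.022+.2*max(x,0)] for x in np.arange(-.02,.06,.008)]))
        print(nm,y,[int(g[int(v),int(u)]) if 0<=u<639 and 0<=v<399 else -1 for u,v in q])
E
```

```text
lidcorner [328. 225.] 0.91 [1.6 0. ]
claw [287. 211.] 0.83 [0.2 1.8]
ref slope/display [236. 228.] 0.74 [0. 0.]
[ 0.47663367 -0.20537445  0.29473761] [0.03798736 0.60208773 0.13737473]
wrist -0.032 [153, 123, 130, 150, 137, 137, 137, 107, 108, 104]
wrist -0.044 [152, 191, 213, 237, 237, 239, 147, 152, 240, 240]
top -0.032 [178, 160, 152, 156, 168, 169, 142, 115, 110, 147]
top -0.044 [229, 215, 151, 142, 157, 165, 210, 201, 146, 228]
scene -0.032 [96, 193, 185, 179, 185, 163, 143, 136, 170, 233]
scene -0.044 [154, 129, 134, 245, 245, 139, 107, 108, 89, 114]
```

```bash
python3 - <<'E'
from h import *
go([.092,0,.19],RV,frame=Tinc(P))
E
```

```text
turn [ 1.02  0.02 -0.  ] shift [-0.008 -6.205  1.52 ]
```

>>> drive_tool(
  series=[1,0,0,0,-1,0,-1,1,0,0,0,-2,0,-1,1,0,0,0,-3,0,-1,1,0,0,0,-4,0,-1,1,0,0,0,-5,0,-1,1,0,0,0,-6.2,0.3,-1,1,0,0,0,-6.2,1,-1,1,0,0,0,-6.2,1.5,-1,1,0,0,0,-6.2,1.52,-1,1,0,0,0,-6.2,1.52,-1],
)

```text
time: 17.67
ee_pos: [0.543, 0.0262, 0.2116]
eef_rot: [0.99, -0.14, -0.002, 0.001]
ft_force: [0.6, -0.9, 0.8]
width: 0.0005
grip_force: 0.0
```

```bash
python3 - <<'E'
from h import *
go([.092,0,.150],RV,frame=Tinc(P));go([.092,0,.145],RV,frame=Tinc(P))
E
```

```text
turn [ 0.03  0.04 -0.  ] shift [ 0.006 -0.025  0.991]
turn [ 0.03  0.04 -0.  ] shift [ 0.007 -0.025  1.116]
```

Descend to tip z 0.149, where the resting lid would already give about 10 N.

>>> drive_tool(
  series=[0,0,0,0,0,0.3,-1,0,0,0,0,0,0.6,-1,0,0,0,0,0,0.85,-1,0,0,0,0,0,0.95,-1,0,0,0,0,0,0.98,-1,0,0,0,0,0,1.0,-1,0,0,0,0,0,1.02,-1,0,0,0,0,0,1.02,-1],
)

```text
time: 18.33
ee_pos: [0.5438, 0.0253, 0.1717]
eef_rot: [0.99, -0.141, -0.0, 0.001]
ft_force: [-0.6, -0.3, -0.1]
width: 0.0002
grip_force: 0.0
```

>>> drive_tool(
  series=[0,0,0,0,0,0.02,-1,0,0,0,0,0,0.04,-1,0,0,0,0,0,0.06,-1,0,0,0,0,0,0.06,-1],
)

```text
time: 18.67
ee_pos: [0.5436, 0.0253, 0.1689]
eef_rot: [0.99, -0.141, -0.001, 0.001]
ft_force: [0.6, 0.6, 0.6]
width: 0.0004
grip_force: 0.0
```

>>> drive_tool(
  series=[0,0,0,0,0,0.015,-1,0,0,0,0,0,0.03,-1,0,0,0,0,0,0.03,-1],
)

```text
time: 18.92
ee_pos: [0.5437, 0.0253, 0.1682]
eef_rot: [0.99, -0.141, -0.001, 0.001]
ft_force: [-1.4, 0.6, 4.0]
width: 0.0003
grip_force: 2.0
```

>>> drive_tool(
  series=[0,0,0,0,0,-0.3,-1,0,0,0,0,0,-1.3,-1,0,0,0,0,0,-2.3,-1,0,0,0,0,0,-3,-1,0,0,0,0,0,-3,-1,0,0,0,0,0,-3,-1],
)

```text
time: 19.42
ee_pos: [0.5446, 0.0258, 0.2902]
eef_rot: [0.99, -0.141, 0.001, 0.001]
ft_force: [-0.0, -0.0, -1.1]
width: 0.0003
grip_force: 0.0
```

```bash
python3 -c "
from bench import r
print(r.close_job())"
```

```text
the job is handed in; nothing more can be done
None
```

I pushed the lid onto its seal, hooked the loop over both claws and pressed the lever home, then handed the job in at 19.4 s; no verdict came back. By touch the lid now sits about 4 mm lower (lid joint about 0.01), and the last press on the lever reached about 22 N.

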